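# Push a box strip out to its saw line and hold it down

## Robot

A 6-joint arm with a two-finger parallel gripper is mounted at the origin on a cart in front of the work surface, level with it; the furniture and walls round the work are solid. World frame = base frame: x ahead of the robot, y to its left, z up, the work surface at z = 0. Lengths are in m, angles in rad, forces in N, time in s.
With the tool pointing down it reaches from about 0.225 to 0.875 m from the base axis. Payload 3.4 kg.
Tool frame: the origin (TCP) lies on the centre line of the jaws, within the pads' length; the fingertips stand 17 mm ahead of it and the grasp point (between the pads) lies 2 mm behind it (nose_length is the distance from the TCP to the fingertips, in m); z points along the fingers, y is the line along which they close (so a half turn about z gives the same grasp; the last joint's range is limited). The gripper opens to 85 mm and grips with 20 to 120 N. Pads are 22 mm wide; open, the fingers measure 114 mm over their backs; the gripper's body (76 mm by 85 mm) begins 54 mm behind the grasp point. The pads swing forward as they close: fully open they stand 13 mm farther back than shut.
Start: joints at [-1.246, 0.276, 1.505, -0, 1.361, -0.121], TCP at [0.248, -0.519, 0.248] pointing down, gripper open.
Joint ranges: [-2.89, 2.89], [-0.75, 2.08], [0.22, 2.7], [-1.18, 4.32], [0.11, 2.71], [-2.7, 2.7]. Speed limits (rad/s): [2.57, 2.57, 3.14, 3.14, 3.14, 3.14].

## Interface

Orientations are given as a unit quaternion [w, x, y, z].
In Python, from rig import get_state, get_image, sign_off, find_in, place_of, nose_length gives the robot as it stands.
- The arm moves only by the tool apply_moves, never from a script. Its argument "deltas" is one flat list of numbers, 5 for each row, row after row: the finger opening in mm, from 0 to 85.4, then the shift along the tool's x, y, z in mm, then the turn about the tool's z in degrees. A call has 1 to 12 rows; each row is the pose to reach, as a shift and turn from the pose commanded when the call began, along the tool's axes at that moment; what a row does not reach only later rows make up. A row lasts 1/12 s, in which the tool goes at most 41.7 mm and 7.16 degrees, less where a joint would pass 70% of its speed; a pose out of reach is approached as far as the arm can. A call with a gripper value outside its range is refused whole. The fingers move at their own pace and stop on an object; "squeeze" is the grip in N (left out, the last holds). Time passes only in rows, so rows that repeat a pose let the fingers close. It gives the time, the measured TCP pose, the force, the opening and the grip force at its end, in the units of the state.
- get_state(): the state, without advancing time (a new reading comes with each control period).
- get_image(name): name is "scene" or "top" or "wrist"; returns a dict with "frame" (480x640x3 uint8, red, green, blue), "K" (3x3 intrinsics, pixels), "position" and "orientation" of the camera in the world. Camera axes: x right, y down, z forward; pixel columns grow to the right and rows downward; lengths in m; the calibration is good to about 2 mm. A picture is of the moment at which its call begins. There is no depth.
- sign_off(): hands the job in; it is judged then, once.
Trained networks look in a picture, given as the dict that the camera call returned (one of the last four; its "shot" number tells which), for a name from the list of things; names that differ only in an ending like _2 or _b are one class to them, and where a whole thing is asked for, a point or a joint stands for the part that bears it (a point fixed in the world has none). Each returns a list of dicts, best first, with "score" (0 to 1); they miss things now and then, are a little off and sometimes report something else, mostly with a low value. They report only what shows in the picture. A call takes as long as a camera call. They do not tell look-alikes from the thing itself.
- find_in(query, picture): "point" ([column, row] in pixels, amid what is visible of it).
- place_of(query, picture): "point" ([column, row] in pixels: a listed point, or the origin of a listed thing).
The state is a dict: "clock": time; "qpos": joint angles; "qd": joint speeds; "effort": joint torques, N m; "position": TCP position; "ee_rot": TCP orientation; "contact_force": force on the tool from outside, world axes, zero at the start; "moment": the same for the moment, N m; "width": finger opening in m; "gripper_force": force on a finger pad.
Only numpy, scipy, OpenCV 4.12 (cv2) and the standard library are available. Lean on these libraries where they do the work, as an engineer would, in place of code of your own. Each camera call takes 0.05 s, during which the arm holds its last target. There are 200 camera calls.

## Task

Pull the wooden push stick out of its holder, set the notch at its foot over the back end of the wooden strip lying in the sawing guide, and with the stick slide the strip out through the guide's steel-faced end until the pencil line on it is level with that end, ready to be sawn off there. By then most of the strip hangs out and would tip, so finish still gripping the stick with its notch holding the back end down, the strip lying flat on the bed. Touch the strip with the stick only, never lift or tip it, and leave the other things on the table where they are.

Things in the scene. Friction and masses are not known exactly. Their poses are not given: they have to be found in the camera images.
- guide: Sawing guide, fixed: a straight wooden channel 240 mm long, open at both ends, bed 36 mm above the table. Two fences, 16 mm thick and 60 mm apart, run along it, tops 58 mm above the table; its base is 128 mm wide. Origin at the centre of its underside. y points along the channel, the way the strip is slid out (to the robot's left, world +y turned by up to 0.4 rad); x across, z up.
- guide_mouth (a point): Middle of the bed's edge at the guide's sawing end (left end, a steel strip across its face), on the bed's surface, 120 mm along +y from the guide's centre. Axes as for guide. Past this edge the strip hangs free above the table.
- strip: Plain light wooden board, 240 long, 56 wide, 14 mm thick, about 0.15 kg, lying flat and loose in the channel with 2 mm of play on each side; 20 to 60 mm of it sticks out of the sawing end at the start. Origin at the centre of its underside, 120 mm from either end. y points along it to the leading end, z up.
- pencil_line (a point): Middle of the dark pencil line across the strip, on its top face. It lies 145 mm behind the leading end and 95 mm before the back end, so the strip's balance point is 25 mm ahead of the line. Axes as for strip.
- strip_back (a point): Middle of the top edge of the strip's back end, which the stick's notch goes over; it lies inside the channel, 20 to 60 mm from the channel's open right end at the start. Axes as for strip.
- stick: Push stick: straight plywood, 18 mm thick (its x), 28 mm broad (its y), 125 mm tall with a slanted top, 60 g. It starts upright in the holder's socket, foot 15 mm above the table. Origin at the centre of its foot, z up the stick. y points to the side that the notch and the low side of the slanted top face: world +y (left) turned by up to 0.4 rad at the start.
- stick_grip (a point): Point on the push stick's axis, 95 mm above the foot, good to grip by the 18 mm or the 28 mm faces. Axes as for stick. At the start the faces are free from the holder's top (60 mm above the table) up to 120 mm; the top is at 140 mm.
- stick_notch (a point): Inner corner of the notch at the stick's foot, 9 mm above the foot and 4 mm towards -y from its axis (86 mm below stick_grip). From here a level step runs 18 mm to +y and presses on the strip's top; on the -y side a heel 10 mm thick reaches 9 mm lower, its front face pushes the strip's back end, staying 5 mm above the bed when the step lies on the strip. Axes as for stick.
- holder_socket (a point): Holder, fixed: a dark wooden block 112 (its x) by 60 (its y) by 60 mm tall. This point is the middle of the socket's mouth in its top face; the socket is 22 by 32 mm, 45 mm deep: 2 mm of play round the stick. A stub pencil and an awl stand in the block 40 mm from the socket on its +x side, tops 89 mm above the table.
- cut_piece_1: A strip piece cut earlier, 56 x 95 x 14 mm, lying behind the guide; bystander. Origin at the centre of its underside.
- cut_piece_2: Another cut piece, same size, lying behind and left; bystander. Origin at the centre of its underside.
- thread_spool: A thread spool, 40 mm across, 48 mm tall, standing behind the guide on the right; bystander. Origin at the centre of its underside.
- glue_pot: A white glue pot, 65 mm across, 44 mm tall, on the far left; bystander. Origin at the centre of its underside.
- rubber_stamp: A rubber stamp with a turned wooden handle, 36 x 47 x 52 mm, near the robot on the right; bystander. Origin at the centre of its underside.
- cheroot_box_center (a point): A closed wooden cheroot box, 88 x 126 x 54 mm, on the left; bystander. This point is its centre.
Mind the look-alikes: they are no part of the job. Of the things that look like the strip, the larger one is meant.

How it is judged:
By the outcome, as a careful person would: the job done as asked, in the order asked, and still so for the second after the job is handed in, while the arm keeps its last pose, push and grip.
It also fails if it takes over 45 s, if anything falls off the work surface, if the arm or the gripper's body presses on something with over 40 N, if the wrist force passes 120 N, or if a joint passes its speed limit or range.

## Working session

There is one attempt and no reset: what is moved stays moved. The work goes in short steps, Python scripts to look and compute and a tool call to move; the robot and the scene stay as the last step left them, time stands still between calls to the robot, and variables do not carry over. Pictures are saved under pics/ and viewed, at most 10 in all, crops included, and the job is handed in when it is done.

Besides the shell and the picture viewer there is one more tool, called after "Request:" in YAML: its name, and indented under it one key for each argument. apply_moves: Moves the arm, as the interface text tells. Its arguments: {"type":"object","properties":{"deltas":{"type":"array"},"squeeze":{"type":"number"}},"required":["deltas"]}

```bash
mkdir -p pics; ls; cat > h.py <<'E'
import numpy as np, cv2
from rig import *
from scipy.spatial.transform import Rotation as R
def rot(q): return R.from_quat([q[1],q[2],q[3],q[0]]).as_matrix()
def ray(im,p):
    d=rot(im["orientation"])@np.linalg.inv(im["K"])@np.array([p[0],p[1],1.]); return np.array(im["position"]),d/np.linalg.norm(d)
def atz(im,p,z):
    o,d=ray(im,p); return o+d*(z-o[2])/d[2]
def tri(obs):
    A=np.zeros((3,3));b=np.zeros(3)
    for im,p in obs:
        o,d=ray(im,p);M=np.eye(3)-np.outer(d,d);A+=M;b+=M@o
    X=np.linalg.solve(A,b)
    return X,[round(1000*np.linalg.norm((np.eye(3)-np.outer(ray(i,p)[1],ray(i,p)[1]))@(X-ray(i,p)[0])),1) for i,p in obs]
def proj(im,X):
    c=np.array(im["K"])@(rot(im["orientation"]).T@(np.array(X)-im["position"])); return c[:2]/c[2]
def save(im,n): cv2.imwrite("pics/"+n,im["frame"][:,:,::-1])
E
cat > a.py <<'E'
from h import *
np.set_printoptions(precision=4,suppress=True)
s=get_state(); print(s["position"],s["ee_rot"],s["clock"],nose_length() if callable(nose_length) else nose_length)
a=get_image("scene");b=get_image("top")
save(a,"scene1.png");save(b,"top1.png")
print(a["position"],b["position"])
for n in ["guide_mouth","pencil_line","strip_back","stick_grip","stick_notch","holder_socket","guide","stick","strip"]:
    ra=place_of(n,a);rb=place_of(n,b)
    print(n,[(np.round(r["point"]),round(r["score"],2)) for r in ra[:2]],[(np.round(r["point"]),round(r["score"],2)) for r in rb[:2]],
      tri([(a,ra[0]["point"]),(b,rb[0]["point"])]) if ra and rb else None)
E
python3 a.py
```

```text
pics
[ 0.2477 -0.5183  0.2474] [-0.0009  0.9753  0.221  -0.0001] 0.0 0.017
[-0.0064 -0.5832  0.7656] [0.4395 0.1016 1.2729]
guide_mouth [(array([277., 244.]), 0.68)] [(array([289., 254.]), 0.56), (array([364., 237.]), 0.56)] (array([0.4924, 0.1645, 0.0534]), [np.float64(2.5), np.float64(2.5)])
pencil_line [(array([239., 227.]), 0.89), (array([312., 266.]), 0.62)] [(array([228., 255.]), 0.76), (array([329., 246.]), 0.72)] (array([ 0.4914,  0.345 , -0.0012]), [np.float64(2.0), np.float64(2.0)])
strip_back [(array([212., 221.]), 0.86), (array([343., 281.]), 0.83)] [(array([362., 235.]), 0.79), (array([462., 233.]), 0.18)] (array([0.4077, 0.0308, 0.2773]), [np.float64(123.7), np.float64(123.7)])
stick_grip [(array([443., 332.]), 0.97)] [(array([394., 180.]), 0.67), (array([167., 280.]), 0.62)] (array([ 0.7506, -0.1782, -0.1474]), [np.float64(14.1), np.float64(14.1)])
stick_notch [(array([437., 365.]), 0.56)] [(array([458., 234.]), 0.74)] (array([ 0.5434, -0.31  ,  0.0284]), [np.float64(4.1), np.float64(4.1)])
holder_socket [(array([439., 351.]), 0.85)] [(array([460., 234.]), 0.66), (array([330., 243.]), 0.49)] (array([ 0.5429, -0.3043,  0.0672]), [np.float64(2.2), np.float64(2.2)])
guide [(array([313., 282.]), 0.81)] [(array([328., 246.]), 0.78)] (array([ 0.5197,  0.0535, -0.0092]), [np.float64(3.4), np.float64(3.4)])
stick [(array([436., 366.]), 0.6)] [(array([453., 234.]), 0.67)] (array([ 0.5474, -0.3035,  0.0171]), [np.float64(0.7), np.float64(0.7)])
strip [(array([304., 265.]), 0.78), (array([242., 229.]), 0.57)] [(array([232., 249.]), 0.73), (array([324., 246.]), 0.69)] (array([ 0.5788,  0.3004, -0.1426]), [np.float64(88.4), np.float64(88.4)])
```

View pics/scene1.png

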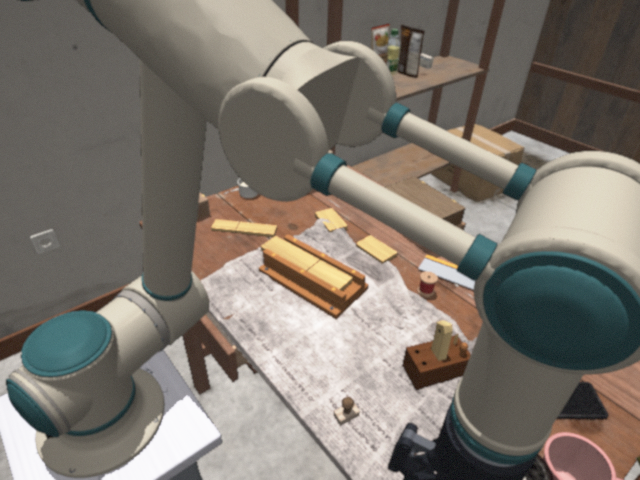

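View pics/top1.png

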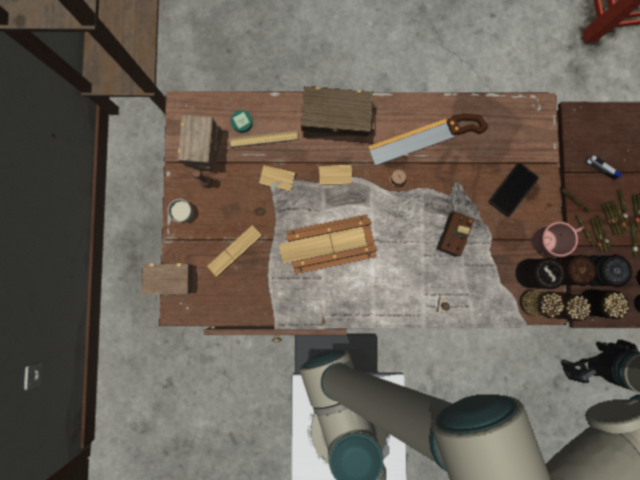

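The scene shows the guide with strip around (312,270) and the stick in its holder at (443,340). In the top view the strip spans (282,247)–(367,240) and the stick is at (463,230). The piece at (234,250) in the top view is a look-alike.

```bash
cat >> h.py <<'E'
def delta(P,yaw=None,s=None):
    """tool-frame shift (mm) to world P, and turn (deg) so that tool x heads along yaw(rad)"""
    s=s or get_state(); M=rot(s["ee_rot"]); d=1000*M.T@(np.array(P)-s["position"])
    cur=np.arctan2(M[1,0],M[0,0]); 
    return np.round(d,1),(None if yaw is None else round(np.degrees((cur-yaw+np.pi/2)%np.pi-np.pi/2),2)),round(np.degrees(cur),2)
E
cat > b.py <<'E'
from h import *
np.set_printoptions(precision=4,suppress=True)
a=get_image("scene");b=get_image("top");w=get_image("wrist");save(w,"w1.png")
s=get_state();M=rot(s["ee_rot"])
print("cam in tool",M.T@(np.array(w["position"])-s["position"]),M.T@rot(w["orientation"]))
for n,pa,pb in [("line",(312,266),(329,246)),("back",(343,281),(362,235)),("grip",(443,332),None)]:
    z=.05
    print(n,atz(a,pa,z),atz(b,pb,z) if pb else None, tri([(a,pa),(b,pb)]) if pb else None)
print("socket",atz(b,(460,234),.06),"sticktop",atz(b,(464,230),.135),"scene grip",atz(a,(443,332),.11))
print("guide",atz(b,(328,246),0.0),atz(a,(313,282),0.0))
print(delta([.50,-.31,.30]))
E
python3 b.py
```

```text
cam in tool [ 0.0723  0.0003 -0.1249] [[ 0.0004 -0.9587 -0.2844]
 [ 1.      0.0004  0.0002]
 [-0.0001 -0.2844  0.9587]]
line [0.5142 0.0475 0.05  ] [0.512  0.0557 0.05  ] (array([0.515 , 0.0536, 0.0451]), [np.float64(3.3), np.float64(3.3)])
back [ 0.5376 -0.0353  0.05  ] [ 0.5429 -0.0369  0.05  ] (array([ 0.541 , -0.0355,  0.0485]), [np.float64(2.5), np.float64(2.5)])
grip [ 0.5976 -0.2709  0.05  ] None None
socket [ 0.5451 -0.3093  0.06  ] sticktop [ 0.5491 -0.2947  0.135 ] scene grip [ 0.5469 -0.297   0.11  ]
guide [0.515  0.0567 0.    ] [ 0.516   0.0445 -0.    ]
(array([317.5, -79.7, -51.7]), None, np.float64(25.54))
```

```bash
python3 -c "
import cv2
b=cv2.imread('pics/top1.png');a=cv2.imread('pics/scene1.png')
x=cv2.resize(b[200:290,270:390],(600,450),interpolation=3);cv2.imwrite('pics/c1.png',x)"
```

```text
(no output)
```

View pics/c1.png

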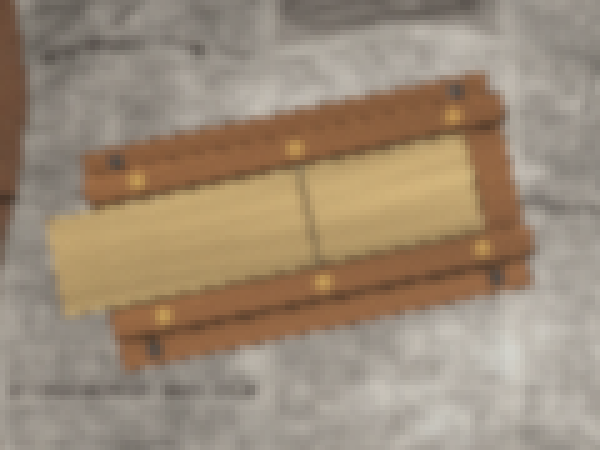

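The crop shows the strip in the guide at about 10°: pencil line at crop (308,215), back end at (478,185), leading end at (60,265). Next I go above the holder.

Request:
apply_moves:
  deltas: [85, 40, -7, -5, 7, 85, 80, -15, -5, 14, 85, 120, -22, -5, 21, 85, 160, -29, -5, 28, 85, 200, -36, -5, 35, 85, 240, -43, -5, 42, 85, 280, -50, -5, 45, 85, 320, -58, 0, 45, 85, 363, -66, 5, 45, 85, 363, -66, 5, 45, 85, 363, -66, 5, 45]

```text
clock: 2.07
position: [0.5495, -0.3001, 0.2424]
ee_rot: [-0.001, 0.986, -0.167, -0.0]
contact_force: [0.5, 1.0, -0.2]
width: 0.0849
gripper_force: 0.0
```

```bash
cat > c.py <<'E'
from h import *
import sys
np.set_printoptions(precision=4,suppress=True)
w=get_image("wrist");save(w,sys.argv[1]+".png");b=get_image("top")
np.save(sys.argv[1]+".npy",w,allow_pickle=True);np.save(sys.argv[1]+"t.npy",b,allow_pickle=True)
s=get_state();print(s["position"],s["contact_force"],delta([0,0,0])[2])
for n in sys.argv[2:]:
    for im in (w,b): print(n,[(np.round(r["point"],1),round(r["score"],2)) for r in place_of(n,im)[:2]])
E
python3 c.py w2 stick_grip holder_socket stick_notch stick
```

```text
[ 0.5467 -0.3028  0.243 ] [ 0.4319 -0.9507  0.0355] -19.38
stick_grip [(array([315.7, 240.1]), 0.72)]
stick_grip [(array([457.5, 233.8]), 0.54), (array([465.2, 233.1]), 0.53)]
holder_socket [(array([320.9, 223.8]), 0.64)]
holder_socket [(array([456.6, 232.9]), 0.69), (array([328.6, 245.1]), 0.33)]
stick_notch [(array([323.5, 211.3]), 0.66)]
stick_notch [(array([457.3, 231. ]), 0.63)]
stick []
stick [(array([185.8, 210.5]), 0.5), (array([453.7, 237. ]), 0.47)]
```

View pics/w2.png

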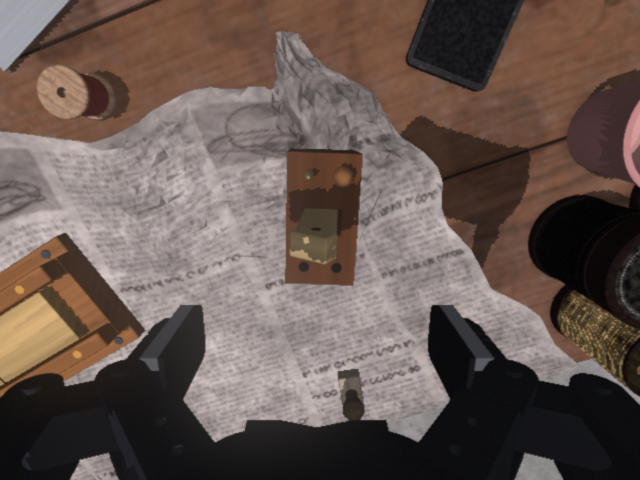

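The wrist view shows the holder from (287,150) to (355,284), the stick top at about (315,245), the pencil and awl at (310,173) and (344,175) on the +x side, and the guide's right end at lower left. I'll project a model of the holder and stick to check.

```bash
cat > d.py <<'E'
from h import *
np.set_printoptions(precision=4,suppress=True)
w=np.load("w2.npy",allow_pickle=True).item()
print(w["K"][0],w["position"])
C=np.array([atz(w,p,.06) for p in [(289,150),(361,152),(354,284),(286,283)]])
print(C,[np.linalg.norm(C[i]-C[i-1]) for i in range(4)]); c=C.mean(0); 
v=(C[0]+C[1]-C[2]-C[3]);yaw=np.arctan2(v[1],v[0]);print(c,np.degrees(yaw))
print("grip net",atz(w,(315.7,240.1),.11),"socket net",atz(w,(320.9,223.8),.06))
def m(c,yaw,L): # local pts->world
    r=np.array([[np.cos(yaw),-np.sin(yaw),0],[np.sin(yaw),np.cos(yaw),0],[0,0,1]]);return (r@np.array(L).T).T+[c[0],c[1],0]
# fit stick centre: slanted top, low side (+y) 105?, high 125 above foot
st=np.array([[s*.009,t*.014,.14 if t<0 else .12] for s,t in [(1,1),(1,-1),(-1,-1),(-1,1)]])
f=cv2.resize(w["frame"][140:300,250:390],(700,800))[:, :,::-1].copy()
for cc in [atz(w,(315.7,240.1),.11)]:
    q=np.array([proj(w,p) for p in m(cc,yaw,st)]);print(q)
b=np.load("w2t.npy",allow_pickle=True).item()
f=w["frame"][190:280,265:385,::-1]
f=cv2.resize(f,(800,600),interpolation=3)
cv2.imwrite("pics/c2.png",f)
E
python3 d.py
```

```text
[382.0279   0.     316.1702] [ 0.6179 -0.3242  0.3672]
[[ 0.6086 -0.2981  0.06  ]
 [ 0.5886 -0.3509  0.06  ]
 [ 0.4837 -0.312   0.06  ]
 [ 0.5039 -0.2566  0.06  ]] [np.float64(0.11259385176181143), np.float64(0.056507152788831214), np.float64(0.11189904800895997), np.float64(0.059031388687538086)]
[ 0.5462 -0.3044  0.06  ] -21.008894123943648
grip net [ 0.5461 -0.2986  0.11  ] socket net [ 0.544  -0.3024  0.06  ]
[[295.2148 230.8178]
 [338.6093 240.6336]
 [337.2215 267.8326]
 [294.7785 256.2362]]
```

View pics/c2.png

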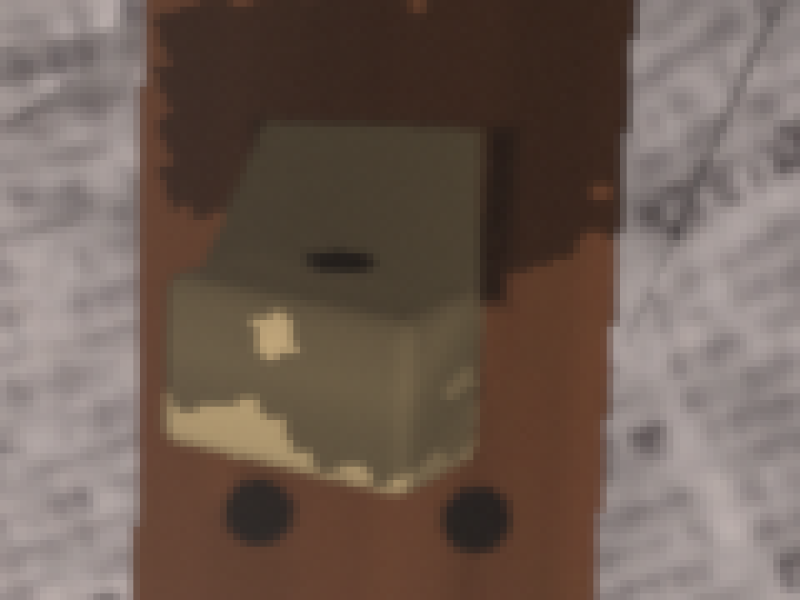

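The crop shows the stick's slanted top from (165,280) to (480,490). Its +x face meets the socket along crop row 120, columns 262–485, which is pixel row 208, columns 304–338.

```bash
cat >> d.py <<'E'
print("----")
A=atz(w,(304.3,208),.06);B=atz(w,(337.8,208),.06);print(A,B,np.linalg.norm(A-B))
u=np.array([np.cos(yaw),np.sin(yaw),0]);base=(A+B)/2-.009*u;print("base",base)
L=atz(w,(289.8,244),.12);v=np.array([-u[1],u[0],0]);print("from left edge",L-.014*v)
for y in (-21,-20): print(delta([base[0],base[1],.113],np.radians(y)))
E
python3 d.py | sed -n '/----/,$p'
```

```text
----
[ 0.5611 -0.2938  0.06  ] [ 0.5521 -0.3197  0.06  ] 0.02741289968993873
base [ 0.5482 -0.3036  0.06  ]
from left edge [ 0.547  -0.2952  0.12  ]
(array([  1.7,  -0.6, 130.6]), np.float64(1.46), np.float64(-19.54))
(array([  1.7,  -0.6, 130.6]), np.float64(0.46), np.float64(-19.54))
```

The stick leans about 5° toward +y within the socket's play. Closing along its y will straighten it. I descend and grip.

Request:
apply_moves:
  deltas: [85, 1, 1, 35, 1.5, 85, 1, 1, 70, 1.5, 85, 1, 1, 100, 1.5, 85, 1, 1, 120, 1.5, 85, 1, 1, 130, 1.5, 85, 1, 1, 135, 1.5, 85, 1, 1, 135, 1.5]

```text
clock: 3.15
position: [0.5475, -0.3042, 0.1079]
ee_rot: [-0.0, 0.983, -0.182, -0.0]
contact_force: [-0.3, 1.2, -0.3]
width: 0.0846
gripper_force: 0.0
```

Request:
apply_moves:
  deltas: [60, 0, 0, 0, 0, 40, 0, 0, 0, 0, 20, 0, 0, 0, 0, 20, 0, 0, 0, 0, 20, 0, 0, 0, 0, 20, 0, 0, 0, 0, 20, 0, 0, 0, 0, 20, 0, 0, 0, 0, 20, 0, 0, 0, 0, 20, 0, 0, 0, 0]
  squeeze: 50

```text
clock: 3.98
position: [0.5484, -0.3044, 0.1096]
ee_rot: [0.0, 0.983, -0.182, 0.001]
contact_force: [0.1, 0.8, 6.2]
width: 0.0302
gripper_force: 48.9
```

Request:
apply_moves:
  deltas: [20, 0, 0, -5, 0, 20, 0, 0, -10, 0, 20, 0, 0, -15, 0, 20, 0, 0, -20, 0]

```text
clock: 4.32
position: [0.5475, -0.304, 0.1286]
ee_rot: [-0.0, 0.983, -0.182, -0.0]
contact_force: [-0.1, -0.1, -0.5]
width: 0.0301
gripper_force: 49.3
```

Request:
apply_moves:
  deltas: [20, 0, 0, -20, 0, 20, 0, 0, -40, 0, 20, 0, 0, -60, 0, 20, 0, 0, -80, 0, 20, 0, 0, -90, 0, 20, 0, 0, -90, 0]

```text
clock: 4.82
position: [0.5488, -0.3049, 0.2213]
ee_rot: [0.001, 0.983, -0.182, 0.003]
contact_force: [0.2, 0.7, -1.1]
width: 0.0301
gripper_force: 49.4
```

```bash
cat > e.py <<'E'
from h import *
np.set_printoptions(precision=4,suppress=True)
w=get_image("wrist");a=get_image("scene");b=get_image("top");s=get_state();print(s["position"],s["width"],delta([0,0,0])[2])
M=rot(s["ee_rot"])
ims={"w":w,"a":a,"b":b};np.save("e.npy",ims,allow_pickle=True)
for n in ["stick_grip","stick_notch"]:
    o=[]
    for k in ims:
        r=place_of(n,ims[k]);print(n,k,[(np.round(x["point"],1),round(x["score"],2)) for x in r[:2]])
for n in ["strip_back","pencil_line","guide_mouth"]:
    print(n,[(np.round(x["point"],1),round(x["score"],2)) for x in place_of(n,w)[:2]])
fw=cv2.resize(w["frame"][200:480,200:440],(480,560)); p=proj(a,s["position"]).astype(int);print(p)
y0=max(0,p[1]-60);x0=max(0,p[0]-60)
fa=cv2.resize(a["frame"][y0:y0+200,x0:x0+110],(310,560),interpolation=3)
cv2.imwrite("pics/e1.png",np.hstack([fw,fa])[:,:,::-1])
E
python3 e.py
```

```text
[ 0.547  -0.3036  0.2171] 0.030526081278753052 -20.96
stick_grip w [(array([319.2, 338.9]), 0.93)]
stick_grip a [(array([457.2, 293.8]), 0.82), (array([443.2, 328.1]), 0.21)]
stick_grip b [(array([480.9, 229. ]), 0.55)]
stick_notch w [(array([325.9, 262.5]), 0.89)]
stick_notch a [(array([447.3, 325.9]), 0.88)]
stick_notch b [(array([470.3, 229.7]), 0.66)]
strip_back [(array([ 43.1, 336.6]), 0.69)]
pencil_line []
guide_mouth []
[458 292]
```

View pics/e1.png

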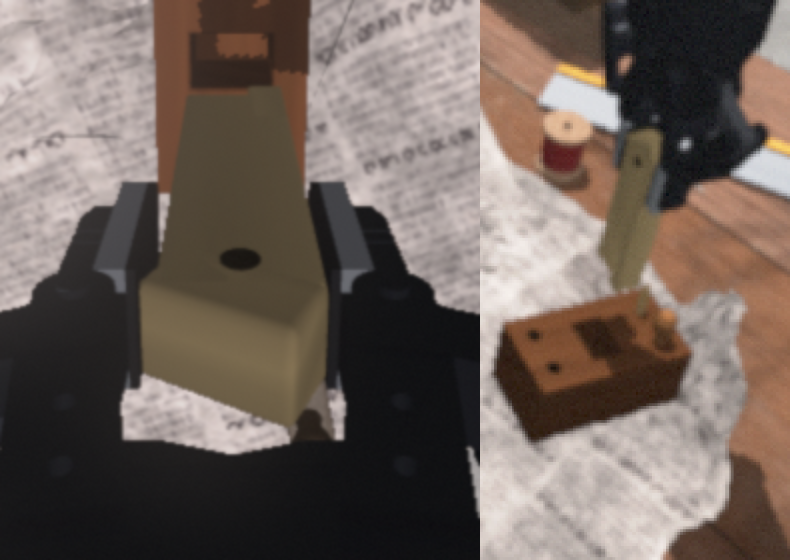

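The stick is held with its heel on the right (-y). The top's right edge slopes from (325,285) to (293,430) in the crop and the width reads 30 mm, so the stick may be yawed in the grip. I'll fit a model to the corners.

```bash
cat > f.py <<'E'
from h import *
from scipy.optimize import least_squares
np.set_printoptions(precision=3,suppress=True)
w=np.load("e.npy",allow_pickle=True).item()["w"]
Rw=rot(w["orientation"]); T=np.array([[0.0004,-.9587,-.2844],[1,.0004,.0002],[-.0001,-.2844,.9587]])
M=Rw@T.T; tcp=np.array(w["position"])-M@[.0723,.0003,-.1249]; print(tcp)
C=lambda x,y:(200+x/2,200+y/2)
ob=[((9,14,9),C(190,90)),((9,-14,0),C(282,87)),((9,-4,0),C(250,86)),((9,14,"h"),C(143,280)),((9,-14,125),C(325,288)),((-9,-14,125),C(293,430)),((-9,14,"h"),C(140,375))]
def world(v,p):
    L=R.from_euler("ZYX",v[3:6]).as_matrix()   # stick axes in tool-down frame (x tool, -y tool, -z tool)
    F=M@np.diag([1,-1,-1.]); q=np.array(p,float)/1000-[0,0,.095]
    return tcp+F@(v[:3]+L@q)
def res(v):
    o=[]
    for p,c in ob:
        p=[v[6]*1000 if k=="h" else k for k in p]; o+=list(proj(w,world(v,p))-c)
    return np.array(o+[ (v[6]-.105)/.01])
r=least_squares(res,[0,0,.002,0,0,0,.105])
print("pos in tool(x,-y,-z) mm",r.x[:3]*1000,"yaw,pitch,roll deg",np.degrees(r.x[3:6]),"low",r.x[6]);print(r.fun.reshape(-1)[:14].reshape(-1,2))
print("notch",world(r.x,(0,-4,9)),"notch net reproj",proj(w,world(r.x,(0,-4,9))))
E
python3 f.py
```

```text
[ 0.549 -0.305  0.221]
pos in tool(x,-y,-z) mm [-1.364  0.579 -4.603] yaw,pitch,roll deg [-5.518  2.07  -1.147] low 0.12045086622888895
[[-0.092 -0.574]
 [ 0.255  1.584]
 [ 0.08   0.499]
 [-1.914 -2.463]
 [-1.429 10.044]
 [ 7.272 -9.265]
 [-4.129  0.567]]
notch [ 0.543 -0.308  0.131] notch net reproj [323.635 261.827]
```

The fit agrees with the network's notch pixel. The stick is yawed about -6° to -7° to the jaws, gripped corner to corner. I'll lower it back into the socket, turn the jaws 7° and regrip flat.

Request:
apply_moves:
  deltas: [20, 0, 0, 25, 0, 20, 0, 0, 50, 0, 20, 0, 0, 70, 0, 20, 0, 0, 80, 0, 20, 0, 0, 90, 0, 20, 0, 0, 98, 0, 20, 0, 0, 104, 0, 20, 0, 0, 108, 0, 20, 0, 0, 108, 0]

```text
clock: 6.17
position: [0.5477, -0.3041, 0.1102]
ee_rot: [0.0, 0.983, -0.182, 0.0]
contact_force: [0.3, -0.2, -0.6]
width: 0.0302
gripper_force: 49.4
```

Request:
apply_moves:
  deltas: [42, 0, 0, 0, 0, 42, 0, 0, 0, 0, 42, 0, 0, 0, 3.5, 42, 0, 0, 0, 7, 42, 0, 0, 0, 7, 42, 0, 0, 0, 7, 20, 0, 0, 0, 7, 20, 0, 0, 0, 7, 20, 0, 0, 0, 7, 20, 0, 0, 0, 7, 20, 0, 0, 0, 7, 20, 0, 0, 0, 7]
  squeeze: 50

```text
clock: 7.17
position: [0.5481, -0.3044, 0.1111]
ee_rot: [0.0, 0.97, -0.241, 0.001]
contact_force: [-0.1, 0.3, 5.4]
width: 0.0305
gripper_force: 49.1
```

Request:
apply_moves:
  deltas: [20, 0, 0, -10, 0, 20, 0, 0, -30, 0, 20, 0, 0, -55, 0, 20, 0, 0, -80, 0, 20, 0, 0, -100, 0, 20, 0, 0, -108, 0, 20, 0, 0, -108, 0, 20, 0, 0, -108, 0]

```text
clock: 7.83
position: [0.5472, -0.3038, 0.2177]
ee_rot: [-0.0, 0.97, -0.242, -0.001]
contact_force: [-0.8, -0.3, -1.6]
width: 0.0307
gripper_force: 49.7
```

```bash
sed -i 's#pics/e1.png#pics/e2.png#' e.py; python3 e.py
```

```text
[ 0.5467 -0.3034  0.2163] 0.030837340295937182 -27.96
stick_grip w [(array([319.3, 337.2]), 0.69)]
stick_grip a [(array([455.3, 294.9]), 0.71)]
stick_grip b [(array([479., 227.]), 0.69), (array([335. , 175.1]), 0.23)]
stick_notch w [(array([322.7, 262.3]), 0.88)]
stick_notch a [(array([447.7, 328.1]), 0.93)]
stick_notch b [(array([468.9, 230.9]), 0.72), (array([440.9, 305.8]), 0.39)]
strip_back [(array([ 61.5, 363.8]), 0.82)]
pencil_line []
guide_mouth []
[457 292]
```

View pics/e2.png

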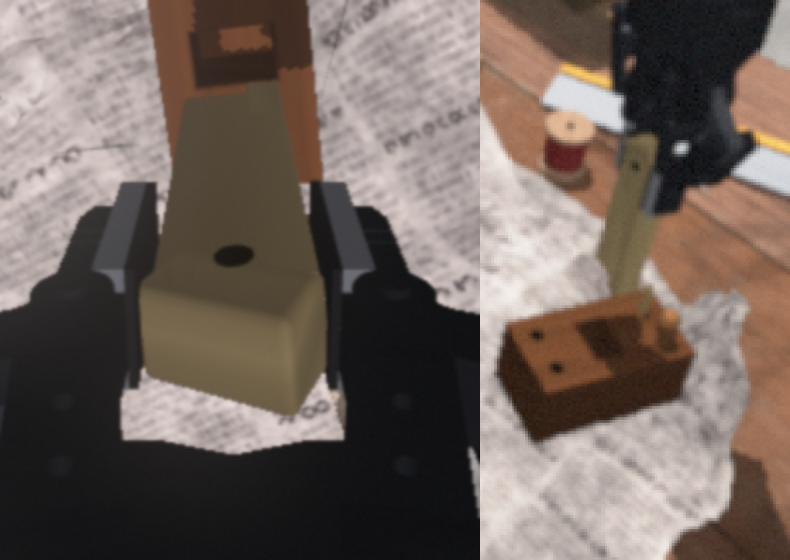

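The stick kept its world yaw, about -24°, so in the hand it is now slightly positive, about +4°. That is good enough and firmly held. I move above the guide with the tool turned nearly in line with it.

Request:
apply_moves:
  deltas: [20, -15, -20, 0, -4, 20, -30, -43, 0, -8, 20, -47, -67, 0, -12, 20, -63, -91, 0, -17, 20, -80, -115, 0, -21, 20, -96, -138, 0, -25, 20, -112, -160, 0, -29, 20, -123, -176, 0, -32, 20, -129, -185, 0, -34, 20, -129, -185, 0, -34, 20, -129, -185, 0, -34, 20, -129, -185, 0, -34]

```text
clock: 9.43
position: [0.5209, -0.0813, 0.2184]
ee_rot: [0.001, 0.999, 0.052, 0.0]
contact_force: [-0.6, -0.6, -0.8]
width: 0.0304
gripper_force: 49.7
```

```bash
cat > g.py <<'E'
from h import *
np.set_printoptions(precision=4,suppress=True)
ims={k:get_image(k) for k in ("wrist","scene","top")};s=get_state();np.save("g.npy",{"s":s,**ims},allow_pickle=True)
print(s["position"],delta([0,0,0])[2]); save(ims["wrist"],"g1.png")
for n in ["stick_notch","stick_grip","strip_back","pencil_line","guide_mouth"]:
    print(n,{k:[(np.round(x["point"],1).tolist(),round(x["score"],2)) for x in place_of(n,im)[:2]] for k,im in ims.items()})
E
python3 g.py
```

```text
[ 0.5207 -0.0814  0.2182] 5.94
stick_notch {'wrist': [([322.2, 259.8], 0.59)], 'scene': [([351.7, 268.9], 0.85), ([312.8, 267.6], 0.27)], 'top': []}
stick_grip {'wrist': [([319.2, 335.1], 0.71)], 'scene': [([355.5, 237.6], 0.78), ([310.4, 267.8], 0.61)], 'top': []}
strip_back {'wrist': [([271.2, 195.3], 0.92)], 'scene': [([346.9, 285.1], 0.7), ([212.2, 222.0], 0.7)], 'top': [([210.1, 269.8], 0.69), ([364.4, 234.9], 0.63)]}
pencil_line {'wrist': [([153.5, 209.8], 0.7)], 'scene': [([238.7, 223.8], 0.87), ([312.6, 265.0], 0.68)], 'top': [([329.8, 245.9], 0.9), ([227.0, 258.9], 0.78)]}
guide_mouth {'wrist': [], 'scene': [([274.8, 244.7], 0.68)], 'top': [([288.6, 254.9], 0.72)]}
```

View pics/g1.png

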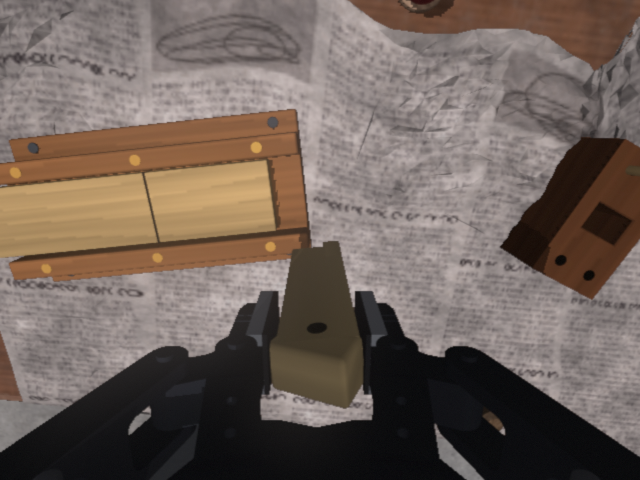

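The wrist view shows the strip's back end from (268,159) to (277,231), the pencil line from (144,174) to (159,243), the bed's right edge from (300,152) to (309,232), and the stick foot at (318,245).

```bash
cat > k.py <<'E'
from h import *
np.set_printoptions(precision=4,suppress=True)
g=np.load("g.npy",allow_pickle=True).item();w,a,b,s=g["wrist"],g["scene"],g["top"],g["s"]
P=lambda x,y,z=.05:atz(w,(x,y),z)
far=P(0,187),P(268,160);near=P(0,258),P(277,231)
for e in (far,near): d=e[0]-e[1];print("edge yaw",np.degrees(np.arctan2(-d[0],d[1])))
B=[P(268,159),P(277,231)];Ln=[P(144,174),P(159,243)]
print("back",B,np.linalg.norm(B[0]-B[1]),"mid",(B[0]+B[1])/2); print("line mid",(Ln[0]+Ln[1])/2,np.linalg.norm((Ln[0]+Ln[1]-B[0]-B[1])/2))
E=[P(300,152,.036),P(309,232,.036)];print("bed right end",E,(E[0]+E[1])/2)
print("nets back",P(271.2,195.3),tri([(w,(271.2,195.3)),(a,(346.9,285.1)),(b,(364.4,234.9))]))
print("line",tri([(w,(153.5,209.8)),(a,(312.6,265)),(b,(329.8,245.9))]),"mouth",tri([(a,(274.8,244.7)),(b,(288.6,254.9))]),atz(b,(288.6,254.9),.036),atz(a,(274.8,244.7),.036))
M=rot(s["ee_rot"])
for n,pw,pa in (("notch",(322.2,259.8),(351.7,268.9)),("grip",(319.2,335.1),(355.5,237.6))):
    X,e=tri([(w,pw),(a,pa)]);print(n,X,e,"tool mm",1000*M.T@(X-s["position"]))
# foot edge corners of heel/step in tool frame at assumed heights below TCP
for p,h in (((293,252),.086),((326,241),.095),((339,241),.095)):
    X=P(*p,s["position"][2]-h);print(p,1000*M.T@(X-s["position"]))
E
python3 k.py
python3 -c "
import cv2
b=cv2.imread('pics/g1.png');cv2.imwrite('pics/c3.png',cv2.resize(b[225:420,250:390],(560,600*780//780),interpolation=3))"
```

```text
edge yaw 11.621432650162957
edge yaw 11.722200197797315
back [array([ 0.5662, -0.0406,  0.05  ]), array([ 0.5109, -0.0516,  0.05  ])] 0.05638035492501173 mid [ 0.5386 -0.0461  0.05  ]
line mid [0.5182 0.0471 0.05  ] 0.09540651096973006
bed right end [array([ 0.573 , -0.0636,  0.036 ]), array([ 0.5089, -0.0771,  0.036 ])] [ 0.541  -0.0703  0.036 ]
nets back [ 0.539  -0.0449  0.05  ] (array([ 0.5408, -0.0448,  0.044 ]), [np.float64(2.9), np.float64(1.2), np.float64(2.9)])
line (array([0.5159, 0.0504, 0.0472]), [np.float64(3.4), np.float64(3.0), np.float64(4.5)]) mouth (array([0.489 , 0.167 , 0.0503]), [np.float64(2.2), np.float64(2.2)]) [0.4877 0.169  0.036 ] [0.5008 0.1808 0.036 ]
notch [ 0.5167 -0.0832  0.1302] [np.float64(3.0), np.float64(3.0)] tool mm [-4.1777  1.3567 87.9396]
grip [ 0.5163 -0.0827  0.2128] [np.float64(0.6), np.float64(0.6)] tool mm [-4.4722  0.882   5.3817]
(293, 252) [  2.9256 -13.161   85.9936]
(326, 241) [ 6.9302  6.2298 95.0028]
(339, 241) [ 6.9347 14.0471 95.0066]
```

View pics/c3.png

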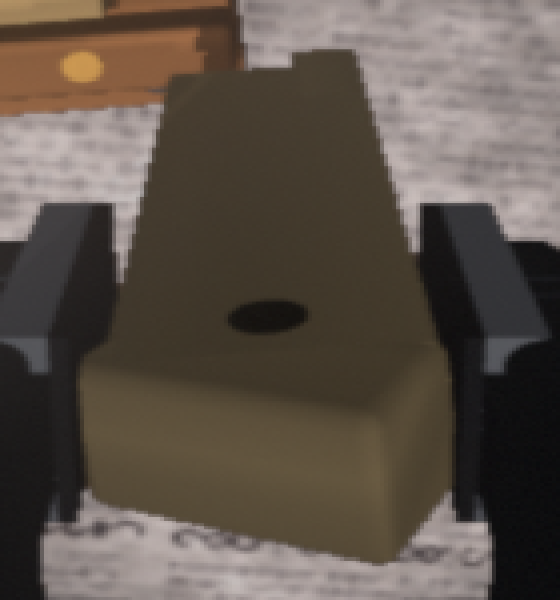

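Everything checks: back end 56.4 mm wide, line 95.4 mm from the back, guide yaw 11.7°, mouth at about (0.492,0.165), so the travel is about 120 mm. Now I hover over and just behind the back end.

Request:
apply_moves:
  deltas: [20, 12, -16, 0, -1, 20, 24, -33, 0, -2, 20, 24, -33, 0, -2, 20, 24, -33, 20, -2, 20, 24, -33, 40, -2, 20, 24, -33, 55, -2, 20, 24, -33, 65, -2, 20, 24, -33, 69, -2, 20, 24, -33, 69, -2, 20, 24, -33, 69, -2]

```text
clock: 11.17
position: [0.5412, -0.0451, 0.1498]
ee_rot: [0.0, 0.998, 0.07, 0.0]
contact_force: [0.0, -0.7, -1.0]
width: 0.0308
gripper_force: 49.8
```

```bash
sed -i 's#"g1.png"#"g2.png"#' g.py; python3 g.py; python3 -c "
import cv2
b=cv2.imread('pics/g2.png');cv2.imwrite('pics/c4.png',cv2.resize(b[130:330,220:420],(600,600),interpolation=3))"
```

```text
[ 0.5415 -0.0451  0.1503] 8.03
stick_notch {'wrist': [([324.8, 260.7], 0.83)], 'scene': [], 'top': [([330.3, 244.7], 0.65), ([334.3, 174.6], 0.21)]}
stick_grip {'wrist': [([320.9, 335.5], 0.58), ([161.3, 264.3], 0.24)], 'scene': [([346.6, 247.6], 0.62), ([342.9, 282.8], 0.51)], 'top': []}
strip_back {'wrist': [([315.9, 252.1], 0.94)], 'scene': [([212.5, 223.7], 0.95), ([345.2, 279.0], 0.82)], 'top': [([211.3, 272.1], 0.85), ([363.5, 233.1], 0.55)]}
pencil_line {'wrist': [([165.2, 265.8], 0.77), ([320.0, 338.3], 0.65)], 'scene': [([311.7, 264.2], 0.68)], 'top': [([329.3, 243.5], 0.92), ([230.4, 256.4], 0.75)]}
guide_mouth {'wrist': [([323.1, 261.4], 0.57)], 'scene': [([276.0, 245.3], 0.96), ([305.2, 264.0], 0.38)], 'top': [([287.7, 253.9], 0.58), ([333.5, 170.8], 0.57)]}
```

View pics/c4.png

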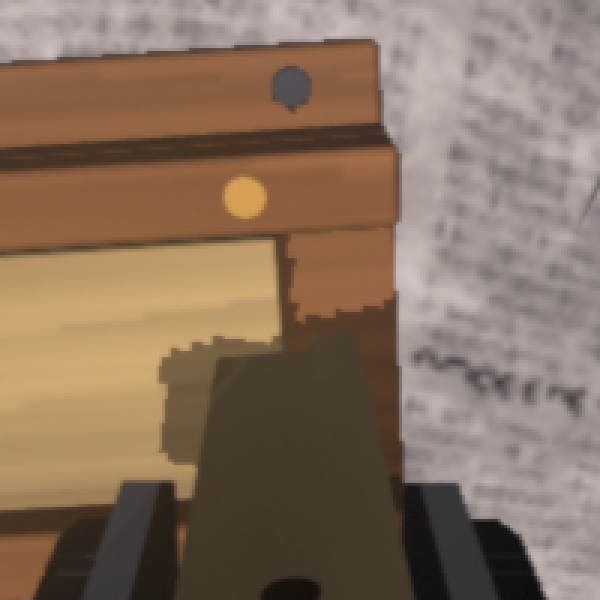

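The crop shows the heel front about 8 px (≈4.6 mm) behind the strip's back edge and the step above the strip, well centred. Lowering.

Request:
apply_moves:
  deltas: [20, 0, 0, 4, 0, 20, 0, 0, 8, 0, 20, 0, 0, 10, 0, 20, 0, 0, 10, 0, 20, 0, 0, 10, 0]
  squeeze: 60

```text
clock: 12.48
position: [0.5406, -0.0448, 0.1389]
ee_rot: [-0.0, 0.998, 0.07, -0.0]
contact_force: [-0.2, 0.2, -0.3]
width: 0.0305
gripper_force: 59.2
```

Request:
apply_moves:
  deltas: [20, 0, 0, 1, 0, 20, 0, 0, 2, 0, 20, 0, 0, 2, 0, 20, 0, 0, 2, 0]

```text
clock: 12.82
position: [0.5408, -0.0448, 0.1373]
ee_rot: [0.0, 0.998, 0.07, 0.0]
contact_force: [0.6, -0.7, -0.6]
width: 0.03
gripper_force: 59.2
```

Request:
apply_moves:
  deltas: [20, 0, 0, 1, 0, 20, 0, 0, 1, 0, 20, 0, 0, 2, 0, 20, 0, 0, 2, 0, 20, 0, 0, 2, 0]

```text
clock: 13.23
position: [0.5417, -0.0451, 0.137]
ee_rot: [0.001, 0.998, 0.07, 0.001]
contact_force: [-0.5, 0.1, 9.1]
width: 0.0304
gripper_force: 59.2
```

Contact as predicted, at 9 N. I ease it slightly and push along the guide.

Request:
apply_moves:
  deltas: [20, 0, 0, -0.7, 0, 20, -0.1, -2, -0.7, 0, 20, -0.3, -5, -0.7, 0, 20, -0.6, -9, -0.7, 0, 20, -1.0, -15, -0.7, 0, 20, -1.4, -22, -0.7, 0, 20, -1.9, -30, -0.7, 0, 20, -2.4, -38, -0.7, 0, 20, -2.8, -44, -0.7, 0, 20, -3.1, -48, -0.7, 0, 20, -3.2, -50, -0.7, 0, 20, -3.2, -50, -0.7, 0]

```text
clock: 14.23
position: [0.5323, 0.0028, 0.1372]
ee_rot: [0.002, 0.997, 0.071, 0.002]
contact_force: [2.2, -3.5, 5.4]
width: 0.0301
gripper_force: 61.4
```

```bash
sed -i 's#"g2.png"#"g3.png"#' g.py; python3 g.py
```

```text
[0.5324 0.0028 0.1372] 8.11
stick_notch {'wrist': [([323.5, 259.2], 0.83)], 'scene': [([328.5, 276.6], 0.95), ([329.7, 274.7], 0.46)], 'top': []}
stick_grip {'wrist': [([318.2, 339.4], 0.71)], 'scene': [([331.0, 243.6], 0.89)], 'top': []}
strip_back {'wrist': [([133.2, 267.1], 0.74)], 'scene': [([330.1, 274.1], 0.93), ([211.4, 224.1], 0.76)], 'top': [([458.8, 234.8], 0.66), ([349.0, 236.7], 0.58)]}
pencil_line {'wrist': [([165.9, 271.9], 0.87)], 'scene': [([295.3, 257.0], 0.96), ([236.8, 225.9], 0.62)], 'top': [([228.2, 256.7], 0.86), ([456.2, 234.3], 0.7)]}
guide_mouth {'wrist': [], 'scene': [([276.4, 247.3], 0.55)], 'top': []}
```

```bash
cat > m.py <<'E'
from h import *
np.set_printoptions(precision=1,suppress=True,linewidth=160)
g=np.load("g.npy",allow_pickle=True).item();w,s=g["wrist"],g["s"]
th=np.radians(11.7);gy=np.array([-np.sin(th),np.cos(th),0]);gx=np.array([np.cos(th),np.sin(th),0])
E=np.array([.541,-.0703,0]);f=cv2.cvtColor(w["frame"],cv2.COLOR_RGB2HSV).astype(int)
rgb=w["frame"].astype(int)
def prof(off,z,lo,hi,step=.001):
    o=[]
    for t in np.arange(lo,hi,step):
        p=proj(w,E+gy*t+gx*off+[0,0,z]); o.append((t,p[0],p[1]))
    o=np.array(o); v=cv2.remap(w["frame"],o[:,1].astype(np.float32)[None],o[:,2].astype(np.float32)[None],1)[0].astype(int)
    return o,v
def big(off,z,lo,hi,k=3):
    o,v=prof(off,z,lo,hi);d=np.abs(v[2:]-v[:-2]).sum(1);d[(o[1:-1,1]<2)|(o[1:-1,2]>476)]=0
    return [(round(1000*o[i+1,0]),int(d[i]),v[i].tolist(),v[min(i+2,len(v)-1)].tolist()) for i in np.argsort(-d)[:k]]
print("fence ends (expect 240), z .058")
for off in (.034,.038,.042): print(off,big(off,.058,.215,.275))
print("base side top / line on strip z .05")
for off in (.008,.012,.016,.020,.024):
    o,v=prof(off,.05,.10,.28,.0005); gsum=v.sum(1); m=np.convolve(gsum,np.ones(21)/21,"same"); i=np.argmin((gsum-m)[20:-20])+20
    print(off,"line t mm",round(1000*o[i,0],1),gsum[i]-m[i])
E
python3 m.py
```

```text
fence ends (expect 240), z .058
0.034 [(239, 103, [132, 90, 58], [75, 60, 42]), (238, 86, [140, 94, 61], [93, 69, 47]), (240, 36, [93, 69, 47], [72, 59, 42])]
0.038 [(239, 148, [147, 99, 66], [161, 151, 148]), (238, 91, [149, 100, 65], [151, 131, 123]), (240, 53, [151, 131, 123], [160, 150, 148])]
0.042 [(239, 120, [158, 107, 71], [160, 149, 147]), (238, 89, [163, 108, 70], [156, 134, 126]), (240, 33, [156, 134, 126], [157, 147, 145])]
base side top / line on strip z .05
0.008 line t mm 163.0 -222.09523809523813
0.012 line t mm 163.0 -245.9523809523809
0.016 line t mm 162.5 -249.8095238095238
0.02 line t mm 163.0 -247.33333333333343
0.024 line t mm 163.0 -226.14285714285717
```

The fence end is at 239.0 mm and the line at 163.0 mm in the same picture, so 76 mm remains. I push 70 mm, then measure.

Request:
apply_moves:
  deltas: [20, -0.2, -3, 0, 0, 20, -0.5, -8, 0, 0, 20, -1.0, -15, 0, 0, 20, -1.5, -23, 0, 0, 20, -2.0, -31, 0, 0, 20, -2.5, -39, 0, 0, 20, -3.0, -47, 0, 0, 20, -3.5, -55, 0, 0, 20, -4.0, -62, 0, 0, 20, -4.3, -67, 0, 0, 20, -4.5, -70, 0, 0, 20, -4.5, -70, 0, 0]

```text
clock: 16.13
position: [0.518, 0.0718, 0.1372]
ee_rot: [0.002, 0.997, 0.071, 0.002]
contact_force: [0.7, -4.6, 5.6]
width: 0.0304
gripper_force: 61.4
```

```bash
sed -i 's#"g3.png"#"g4.png"#' g.py; python3 g.py; python3 m.py
```

```text
[0.5181 0.0716 0.1372] 8.11
stick_notch {'wrist': [([320.8, 263.4], 0.7)], 'scene': [([310.1, 261.0], 0.81)], 'top': []}
stick_grip {'wrist': [([318.1, 339.3], 0.76), ([132.6, 268.4], 0.16)], 'scene': [([303.0, 232.4], 0.83)], 'top': []}
strip_back {'wrist': [], 'scene': [([210.1, 224.1], 0.92), ([306.7, 262.1], 0.78)], 'top': [([212.8, 270.9], 0.61), ([183.5, 208.7], 0.61)]}
pencil_line {'wrist': [], 'scene': [([278.7, 247.2], 0.86), ([236.8, 225.1], 0.56)], 'top': [([293.6, 253.5], 0.7), ([230.1, 255.1], 0.61)]}
guide_mouth {'wrist': [], 'scene': [([275.0, 246.3], 0.57)], 'top': [([287.2, 255.9], 0.88), ([333.0, 174.1], 0.7)]}
fence ends (expect 240), z .058
0.034 [(239, 98, [156, 109, 73], [101, 81, 58]), (240, 55, [132, 96, 66], [99, 81, 59]), (238, 48, [159, 110, 73], [132, 96, 66])]
0.038 [(261, 223, [168, 156, 152], [99, 82, 72]), (262, 216, [150, 138, 133], [87, 65, 53]), (240, 123, [157, 121, 98], [177, 163, 159])]
0.042 [(259, 210, [176, 163, 160], [122, 91, 76]), (258, 132, [176, 163, 159], [140, 118, 108]), (240, 97, [160, 113, 83], [161, 148, 144])]
base side top / line on strip z .05
0.008 line t mm 233.0 -250.19047619047615
0.012 line t mm 233.0 -267.33333333333326
0.016 line t mm 233.0 -276.2857142857143
0.02 line t mm 233.0 -267.95238095238085
0.024 line t mm 233.0 -237.3809523809524
```

```bash
cat >> m.py <<'E'
print("fine")
for off in (.035,.037,.039,.041,.043,-.034,-.037,-.040,-.043):
    o,v=prof(off,.058,.232,.248,.0005); b=v[:,2]; h=(b[:6].mean()+b[-6:].mean())/2; c=np.where(np.diff(np.sign(b-h)))[0]
    print(off,b[[0,-1]],[round(1000*o[i,0]+.25,1) for i in c])
for off in (0,.01,.02,-.01,-.02):
    o,v=prof(off,.05,.222,.244,.00025);d=np.clip(v.sum(1).max()-v.sum(1)-60,0,None);print("line",off,round(1000*(o[:,0]*d).sum()/d.sum(),2))
E
python3 m.py | sed -n '/fine/,$p'
```

```text
fine
0.035 [78 59] [np.float64(239.3)]
0.037 [ 78 156] [np.float64(239.3)]
0.039 [ 76 156] [np.float64(239.3)]
0.041 [ 81 164] [np.float64(239.8)]
0.043 [ 84 155] [np.float64(239.3)]
-0.034 [ 79 123] [np.float64(239.3)]
-0.037 [ 74 110] [np.float64(239.3)]
-0.04 [ 76 162] [np.float64(239.3)]
-0.043 [ 37 159] [np.float64(240.3)]
line 0 233.05
line 0.01 233.08
line 0.02 233.11
line -0.01 233.06
line -0.02 233.04
```

Remaining 6.2 mm.

Request:
apply_moves:
  deltas: [20, -0.1, -2, 0, 0, 20, -0.3, -4, 0, 0, 20, -0.3, -5.4, 0, 0, 20, -0.4, -6.2, 0, 0, 20, -0.4, -6.2, 0, 0, 20, -0.4, -6.2, 0, 0, 20, -0.4, -6.2, 0, 0]

```text
clock: 17.62
position: [0.517, 0.0771, 0.1372]
ee_rot: [0.002, 0.997, 0.071, 0.002]
contact_force: [1.5, -6.3, 6.4]
width: 0.0304
gripper_force: 61.9
```

```bash
sed -i 's#"g4.png"#"g5.png"#;s#^for n in.*#for n in ["stick_notch","strip_back"]:#' g.py; python3 g.py; sed -i 's/.222,.244,.00025/.228,.252,.00025/' m.py; python3 m.py | sed -n '/fine/,$p'
```

```text
[0.517  0.0771 0.1372] 8.12
stick_notch {'wrist': [([323.6, 260.4], 0.61)], 'scene': [], 'top': []}
strip_back {'wrist': [], 'scene': [([306.3, 261.0], 0.87), ([211.8, 223.5], 0.71)], 'top': [([322.3, 240.9], 0.63), ([212.3, 272.3], 0.61)]}
fine
0.035 [78 66] [np.float64(238.8)]
0.037 [ 79 156] [np.float64(239.3)]
0.039 [ 77 153] [np.float64(239.3)]
0.041 [ 82 162] [np.float64(239.8)]
0.043 [ 84 157] [np.float64(239.8)]
-0.034 [ 79 143] [np.float64(238.8)]
-0.037 [74 92] [np.float64(239.8), np.float64(246.8)]
-0.04 [ 75 164] [np.float64(239.3)]
-0.043 [142 112] [np.float64(233.2), np.float64(245.8)]
line 0 238.24
line 0.01 238.26
line 0.02 238.29
line -0.01 238.21
line -0.02 238.19
```

Request:
apply_moves:
  deltas: [20, 0, -0.6, 0, 0, 20, -0.1, -1.2, 0, 0, 20, -0.1, -1.2, 0, 0, 20, -0.1, -1.2, 0, 0, 20, -0.1, -1.2, 0, 0]

```text
clock: 18.48
position: [0.5167, 0.0781, 0.1372]
ee_rot: [0.002, 0.997, 0.071, 0.002]
contact_force: [0.2, -5.6, 6.0]
width: 0.03
gripper_force: 62.1
```

```bash
sed -i 's#"g5.png"#"g6.png"#' g.py; python3 g.py; python3 m.py | sed -n '/fine/,$p'|grep -v 0.04
```

```text
[0.5167 0.0782 0.1372] 8.13
stick_notch {'wrist': [([327.5, 256.7], 0.91)], 'scene': [([310.5, 261.1], 0.92), ([271.6, 246.0], 0.25)], 'top': []}
strip_back {'wrist': [], 'scene': [([209.1, 222.2], 0.71)], 'top': [([212.2, 274.3], 0.67), ([324.2, 246.0], 0.57)]}
fine
0.035 [79 70] [np.float64(238.8)]
0.037 [ 79 156] [np.float64(239.8)]
0.039 [ 78 152] [np.float64(239.3)]
-0.034 [ 79 148] [np.float64(239.3)]
-0.037 [74 92] [np.float64(240.3), np.float64(246.8)]
line 0 239.3
line 0.01 239.33
line 0.02 239.3
line -0.01 239.27
line -0.02 239.24
```

The line is level with the end (239.3 mm against 239.3 mm), the stick presses with 6 N, and the height is unchanged. Handing in.

```bash
python3 -c "
from rig import *
print(sign_off())"
```

```text
the job is handed in; nothing more can be done
None
```

The job is handed in: by the last wrist-camera measurement the pencil line is level with the guide's sawing end. The strip's back end is pressed to the bed with about 6 N and the stick is still gripped in the notch. I had no picture views left to check the final pose by eye, and I put the stick back in its holder once to regrip it.

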